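# Clamp the engraver's pitch block in its cam jig

## Robot

A 6-joint arm with a two-finger parallel gripper is mounted at the origin on the work surface. World frame = base frame: x ahead of the robot, y to its left, z up, the work surface at z = 0. Lengths are in mm, angles in rad, forces in N, time in s.
With the tool pointing down it reaches from about 350 to 975 mm from the base axis. Payload 7.1 kg.
Tool frame: the origin (TCP) lies on the front face of the gripper's body, between the roots of the fingers; the fingertips stand 80 mm ahead of it and the grasp point (between the pads) lies 61 mm ahead of it; z points along the fingers, y is the line along which they close (so a half turn about z gives the same grasp; the last joint's range is limited). The gripper opens to 88 mm and grips with 3 to 60 N. Pads are 20 mm wide; open, the fingers measure 115 mm over their backs; the gripper's body (75 mm by 178 mm) begins 61 mm behind the grasp point.
Start: joints at [-1.352, 0.423, 1.63, -0, 1.089, -0.019], TCP at [147.248, -607.391, 302.675] pointing down, gripper open.
Joint ranges: [-3, 3], [-0.9, 2.11], [0.09, 2.58], [-1.31, 4.45], [0.11, 2.69], [-2.54, 2.54]. Speed limits (rad/s): [2.39, 2.39, 3.01, 3.14, 3.14, 3.14].

## Interface

Orientations are given as a rotation vector (axis times angle).
In Python, from workcell import readout, vision, close_job gives the robot as it stands.
- The arm moves only by the tool servo_tool, never from a script. Its argument "plan" is a list that holds one entry, the list of rows, each a list of 7 numbers: the gripper command: -1 is fully open, 1 is shut, values between are in proportion, then the shift along the world's x, y, z in units of 40 mm (1.0 is 40 mm), then the turn, a rotation vector about the world's x, y, z in units of 5 degrees (1.0 is 5 degrees). A call has 1 to 5 rows; each row shifts and turns the commanded pose from where the row before left it; what a row does not reach is not made up. A row lasts 1/12 s, in which the tool goes at most 41.7 mm and 7.16 degrees, less where a joint would pass 70% of its speed; a pose out of reach is approached as far as the arm can. A call is refused whole if a number of a shift passes 1 or a number of a turn 1, either way. A call with a gripper value outside its range is refused whole. The fingers move at their own pace and stop on an object; the grip force is fixed at half the most. Time passes only in rows, so rows that do not move let the fingers close. It gives the time, the measured TCP pose, the force, the opening and the grip force at its end, in the units of the state.
- readout.get_obs(): the state, without advancing time (a new reading comes with each control period).
- vision.get_image(name): name is "side" or "top"; returns the picture (384x512x3 uint8, red, green, blue); there is no depth.
- vision.camera_params(name): a dict with "fx", "fy", "cx", "cy" (pixels), "rvec" (rotation vector, rad) and "tvec" (3), from world to camera coordinates, as OpenCV has them. Camera axes: x right, y down, z forward; pixel columns grow to the right and rows downward; lengths in mm; the calibration is good to about 2 mm. A picture is of the moment at which its call begins. camera_params takes no time and is no camera call.
- close_job(): hands the job in; it is judged then, once.
The state is a dict: "t": time; "qpos": joint angles; "qvel": joint speeds; "joint_torque": joint torques, N m; "ee_pos": TCP position; "orientation": TCP orientation; "ft_force": force on the tool from outside, world axes, zero at the start; "moment": the same for the moment, N m; "width": finger opening in mm; "grasp_force": force on a finger pad.
Only numpy, scipy, OpenCV 4.12 (cv2) and the standard library are available. Lean on these libraries where they do the work, as an engineer would, in place of code of your own. Each camera call takes 0.05 s, during which the arm holds its last target. There are 200 camera calls.

## Task

Set the wooden pitch block down flat on the bed of the steel holding jig, with its slotted end over the jig's key, and let go of it. Then turn the black cam handle so that the eccentric's lobe drives the block fully home against the end stop and clamps it firmly; leave it clamped, and leave the hammer, bowl and phone where they are.

Things in the scene. Friction and masses are not known exactly. Their poses are not given: they have to be found in the camera images.
- block_center (a point): Centre of the loose wooden pitch block, 100 (x) x 50 (y) x 36 mm tall, 0.17 to 0.35 kg, a round brass plate set in black pitch on its top; it starts on the bench. x runs along it, z up. Its -x end has an open slot on the centre line, 16 mm wide (y) and 16 deep (x), through its whole height; its +x end is plain. Grip it across its 50 mm width.
- jig: Steel holding jig fixed to the bench; origin at the centre of its underside, z up. Bed 190 (x) x 110 (y) mm, top 14 mm above the bench, no side rails. End stop and key at its -x end, cam axis at x = 61, y = 0 mm. With the block home (x axes alike, slot over the key, slotted end flush on the stop), the block's centre is at x = -20, y = 0, z = 32 mm here.
- stop_face (a point): Middle of the end stop's flat face, which looks to the jig's +x; jig frame x = -70, y = 0, z = 32 mm; axes as the jig's. The stop is 80 mm wide, 20 thick, its top 50 mm above the bench. From this face, at y = 0, the key stands out 13.5 mm to +x: 11 mm wide, with a round nose; it rises from the bed and its tapered top ends 36 mm above the bench.
- cam_grip (a point): Where to grip the cam's handle: on its upright turning axis, 78 mm above the bench. The handle is a black bar 56 long, 12 thick, 30 tall (60 to 90 mm above the bench), centred on the axis. The point turns with it: x runs along the bar, the way the lobe points. Below: a 24 mm stem, then the eccentric, a steel disc 52 mm across (18 to 42 mm up), its centre 10 mm off the axis.
- cam (a joint): Cam angle, 0 to 2.8 rad, growing anticlockwise from above: the angle of the lobe and bar from the jig's +x (0 = away from the block). Starts at 0.8 to 1.3, leaving the block 7 mm or more of room. With the block home the lobe touches its plain end at 2.09; 0.1 to 0.15 rad further clamps it firmly. Stiff (0.12 N m friction); stays where it is left, also under load.
- hammer: Loose hammer, 250 mm long, lying near the work. Leave alone.
- bowl: Loose brass bowl, 100 mm across, 50 mm tall. Leave alone.
- phone: Loose black phone, 150 x 72 x 9 mm. Leave alone.
Things that resemble listed ones, but are neither listed nor needed, are in the scene too. Of the things that look like the part that bears block_center, the smaller one is meant. There is more than one size of the jig; the one meant has the size given above.

How it is judged (in metres and radians):
On the way, in this order (a step that is already met when the one before it is completed fails the run):
1. the block lies flat on the bed with its slot over the key, let go (y of block_center in the frame of jig between -0.004 and 0.004 m and z of block_center in the frame of jig between 0.029 and 0.035 m and angle between the x axis of block_center and the x axis of jig, either way round below 0.06 rad and angle between block_center's own z axis and vertical below 0.06 rad and x of block_center in the frame of jig between -0.0235 and -0.0095 m and contact force between the fingers and block below 0.1 N), for 0.2 s.
2. the cam's lobe bears on the block and has it home against the stop (y of block_center in the frame of jig between -0.004 and 0.004 m and z of block_center in the frame of jig between 0.029 and 0.035 m and angle between the x axis of block_center and the x axis of jig, either way round below 0.06 rad and angle between block_center's own z axis and vertical below 0.06 rad and x of block_center in the frame of jig between -0.0235 and -0.018 m and contact force between cam and block above 3 N), for 0.2 s.
At the end, for the whole second after the job is handed in: The block lies flat on the bed over the key (centre within 4 mm of the jig's centre line, 3 mm of its height, square and level within 0.06 rad), its slotted end within 2 mm of the stop, the cam pressing on it with more than 3 N, everything at rest and released (all of step 2 and contact force between the fingers and block below 0.1 N and linear speed of block below 0.01 m/s and velocity of joint cam between -0.05 and 0.05 rad/s); the robot touches nothing.
It fails at once if the hammer is moved more than 30 mm (distance of hammer from where it was at the start of the episode above 0.03 m).
It fails at once if the bowl is moved more than 30 mm (distance of bowl from where it was at the start of the episode above 0.03 m).
It fails at once if the phone is moved more than 30 mm (distance of phone from where it was at the start of the episode above 0.03 m).
It also fails if it takes over 64 s, if anything falls off the work surface, if the arm or the gripper's body presses on something with over 40 N, if the wrist force passes 120 N, or if a joint passes its speed limit or range.

## Working session

There is one attempt and no reset: what is moved stays moved. The work goes in short steps, Python scripts to look and compute and a tool call to move; the robot and the scene stay as the last step left them, time stands still between calls to the robot, and variables do not carry over. Pictures are saved under pics/ and viewed, at most 10 in all, crops included, and the job is handed in when it is done.

Besides the shell and the picture viewer there is one more tool, called after ">>>" as name([rows], argument=value, ...), one row to a line, values as JSON. servo_tool: Moves the arm, as the interface text tells. Its arguments: {"type":"object","properties":{"plan":{"type":"array"}},"required":["plan"]}

```bash
mkdir -p pics; ls
cat > h.py <<'E'
import numpy as np, cv2
from workcell import readout, vision
def cam(n):
    p=vision.camera_params(n);R=cv2.Rodrigues(np.array(p['rvec'],float))[0]
    K=np.array([[p['fx'],0,p['cx']],[0,p['fy'],p['cy']],[0,0,1.]]);return K,R,np.array(p['tvec'],float).reshape(3)
def ray(n,uv,z):
    K,R,t=cam(n);uv=np.atleast_2d(uv).astype(float)
    d=(R.T@np.linalg.inv(K)@np.c_[uv,np.ones(len(uv))].T).T;c=-R.T@t
    return c+d*((z-c[2])/d[:,2])[:,None]
def proj(n,P):
    K,R,t=cam(n);q=(K@(R@np.atleast_2d(P).T+t[:,None])).T;return q[:,:2]/q[:,2:]
def shot(n,f):
    im=vision.get_image(n)[:,:,::-1].copy();cv2.imwrite(f,im);return im
E
python3 - <<'E'
from h import *
for n in('top','side'):
    shot(n,f'pics/{n}0.png');K,R,t=cam(n);print(n,K[0,0],-R.T@t,R[2])
    im=cv2.imread(f'pics/{n}0.png')
    cv2.imwrite(f'pics/{n}0b.png',cv2.resize(im,(800,600),interpolation=cv2.INTER_CUBIC))
print(readout.get_obs())
E
```

```text
pics
top 498.75834344724944 [ 292.51480417   19.91830541 1716.00354058] [ 0.12157764 -0.00683317 -0.9925584 ]
side 386.878374282209 [ 384.26781426  875.74902455 1134.53120956] [ 0.07106717 -0.64658345 -0.75952571]
{'t': 0.1, 'qpos': array([-1.35197041e+00,  4.23743321e-01,  1.63060863e+00,  7.55985462e-06,
        1.08860453e+00, -1.90147353e-02]), 'qvel': array([ 0.0018899 , -0.0010753 ,  0.00022204, -0.00076313,  0.00264316,
       -0.00051826]), 'joint_torque': array([ 7.28945743e-04, -5.45612419e+01, -2.74325269e+01,  6.45769620e-02,
        1.88031374e-02, -3.57299803e-05]), 'ee_pos': array([ 147.18489107, -607.01673656,  301.99447574]), 'orientation': array([-3.11805709e+00, -3.72552724e-01,  2.03119596e-04]), 'ft_force': array([0.50934452, 0.7568111 , 0.26129933]), 'moment': array([0.06542549, 0.03942917, 0.01489673]), 'grasp_force': 0.0, 'width': 87.90594226066212}
```

View pics/top0b.png

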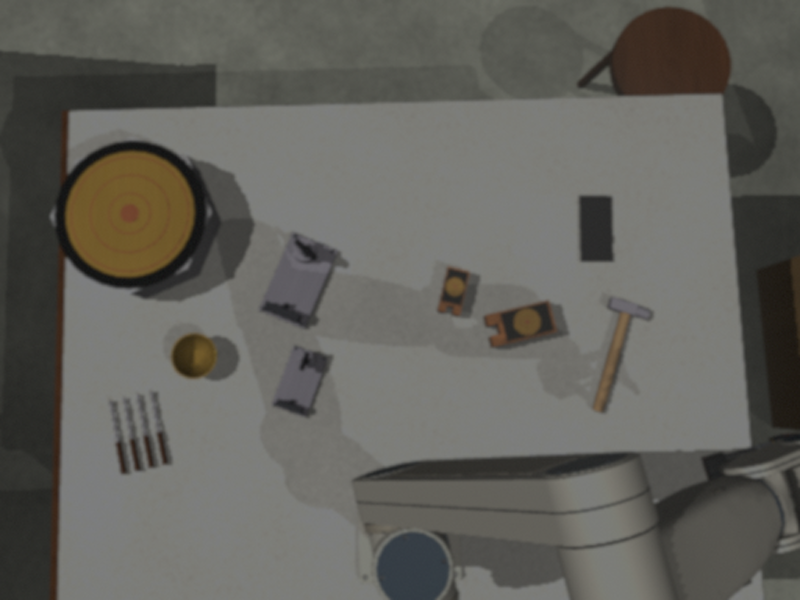

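View pics/side0b.png

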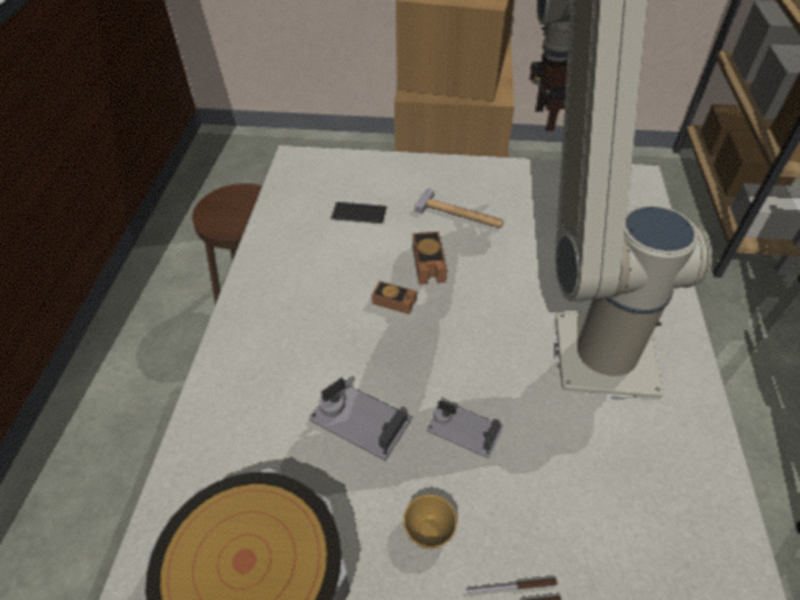

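Top view (800x600 scale): two pitch blocks, at (453,290) small and (525,322) large. Two jigs, at (300,280) large and (303,380) small. Hammer at (620,350), phone at (596,228), bowl at (194,356). The side view shows the same things. Next I'll measure sizes.

Run:
```python
from h import *
im=cv2.imread('pics/top0.png')
hsv=cv2.cvtColor(im,cv2.COLOR_BGR2HSV)
for (u,v) in [(290,186),(281,196),(335,205),(190,185),(192,250),(220,200),(300,186)]: print((u,v),im[v,u],hsv[v,u])
b=im[:,:,0].astype(int);g=im[:,:,1].astype(int);r=im[:,:,2].astype(int)
def rects(m,zs,amin):
    cs,_=cv2.findContours(m,cv2.RETR_EXTERNAL,cv2.CHAIN_APPROX_NONE)
    for c in cs:
        if cv2.contourArea(c)<amin: continue
        P=ray('top',c[:,0,:],zs)[:,:2].astype(np.float32)
        print(np.round(c[:,0].mean(0)),cv2.contourArea(c),[np.round(x,1) for x in cv2.minAreaRect(P)])
        print(np.round(cv2.boxPoints(cv2.minAreaRect(P))).tolist())
roi=np.zeros(im.shape[:2],np.uint8);roi[160:230,270:365]=1
m=((r-b>22)|(hsv[:,:,2]<60)).astype(np.uint8)*roi
print('blocks');rects(m,36,150)
roi=np.zeros(im.shape[:2],np.uint8);roi[145:270,162:225]=1
m=((b-g>4)|(hsv[:,:,2]<60)).astype(np.uint8)*roi
print('jigs');rects(m,14,300)
a=cv2.resize(im[145:270,160:225],None,fx=4.6,fy=4.6,interpolation=cv2.INTER_CUBIC)
c=cv2.resize(im[160:230,270:365],None,fx=5,fy=5,interpolation=cv2.INTER_CUBIC)
o=np.zeros((575,790,3),np.uint8);o[:a.shape[0],:a.shape[1]]=a;o[:c.shape[0],305:305+c.shape[1]]=c
cv2.imwrite('pics/crop1.png',np.clip(o*1.7,0,255).astype(np.uint8))
```

```text
(290, 186) [ 49  79 100] [ 18 130 100]
(281, 196) [57 74 97] [ 13 105  97]
(335, 205) [49 77 99] [ 17 129  99]
(190, 185) [99 93 96] [135  15  99]
(192, 250) [99 94 96] [132  13  99]
(220, 200) [108 112 114] [ 20  13 114]
(300, 186) [65 69 69] [30 15 69]
blocks
[333. 207.] 739.0 [array([ 428.4, -252.9]), array([ 71.2, 144.3]), np.float64(11.6)]
[[379.0, -189.0], [408.0, -331.0], [478.0, -316.0], [449.0, -175.0]]
[290. 187.] 320.5 [array([ 503. , -110.7]), array([50.2, 99.6]), np.float64(74.9)]
[[448.0, -122.0], [545.0, -148.0], [558.0, -99.0], [461.0, -73.0]]
jigs
[193. 243.] 736.5 [array([319.6, 226.2]), array([ 78.5, 132.9]), np.float64(69.2)]
[[244.0, 213.0], [368.0, 166.0], [396.0, 239.0], [271.0, 286.0]]
[189. 181.] 1306.0 [array([540.3, 226.3]), array([108.5, 179.4]), np.float64(67.1)]
[[436.0, 211.0], [602.0, 141.0], [644.0, 241.0], [479.0, 311.0]]
```

View pics/crop1.png

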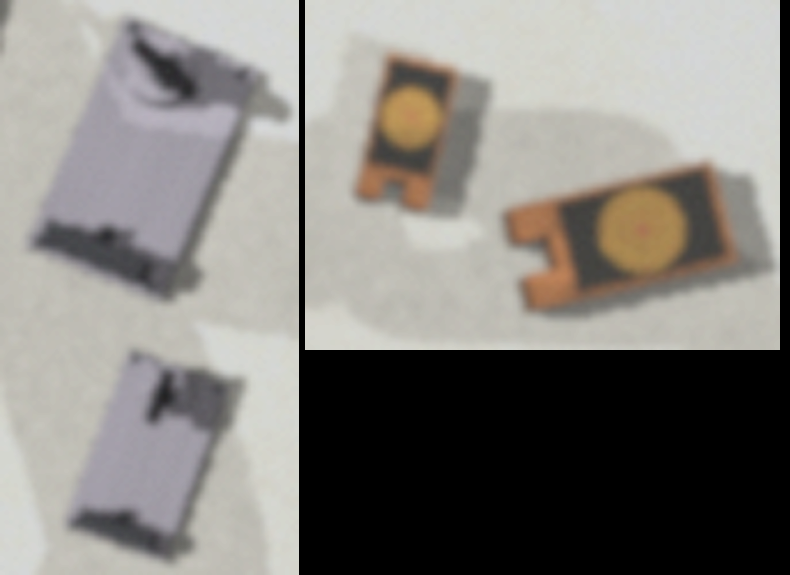

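The crop shows the large jig's bed (108 mm wide, about 190 long) with its stop at the lower end. Its handle bar runs up-left/down-right, around (165,68). The small block measures 99.6 x 50.2 mm with its slot at the lower end. I'll refine the jig pose with edge profiles from both cameras, and measure the handle.

```bash
cat >> h.py <<'E'
def edge(n,im,p,q,z,span=14,k=24,outfrom=None):
    """sub-pixel edge points along segment p-q (world xy, height z); offsets along left normal, mm"""
    g=im.astype(np.float32)
    p,q=np.array(p,float),np.array(q,float);d=(q-p)/np.linalg.norm(q-p);nn=np.array([-d[1],d[0]])
    s=np.arange(-span,span+.1,.5);out=[]
    for t in np.linspace(.06,.94,k):
        P=p+t*(q-p)+s[:,None]*nn;uv=proj(n,np.c_[P,np.full(len(s),z)]).astype(np.float32)
        pr=cv2.remap(g,uv[:,:1].copy(),uv[:,1:].copy(),cv2.INTER_LINEAR).reshape(len(s),-1)
        pr=cv2.GaussianBlur(pr,(1,9),0).reshape(len(s),-1)
        gr=np.abs(np.gradient(pr,axis=0)).sum(1);i=gr.argmax();out.append(p+t*(q-p)+s[i]*nn)
    out=np.array(out);vx,vy,x,y=cv2.fitLine(out.astype(np.float32),cv2.DIST_HUBER,0,.01,.01).ravel()
    D=np.array([vx,vy]);D*=np.sign(D@d);r=(out-[x,y])@np.array([-D[1],D[0]])
    return np.array([x,y]),np.degrees(np.arctan2(D[1],D[0])),np.median(abs(r))
E
python3 - <<'E'
from h import *
th=np.radians(-22.9);c=np.array([540,226.]);ux=np.array([np.cos(th),np.sin(th)]);uy=np.array([-ux[1],ux[0]])
W=lambda x,y:c+x*ux+y*uy
for n in('top','side'):
    im=cv2.imread(f'pics/{n}0.png')
    for nm,a,b in(('y+',(-88,55),(88,55)),('y-',(-50,-55),(70,-55)),('x+',(95,-50),(95,50)),('x-',(-95,-50),(-95,50))):
        P,ang,r=edge(n,im,W(*a),W(*b),14)
        print(n,nm,'local',np.round([(P-c)@ux,(P-c)@uy],1),'ang',round(ang,1),'res',round(r,2))
    v=cv2.cvtColor(im,cv2.COLOR_BGR2HSV)[:,:,2]
    uv=proj(n,np.r_[W(61,0),90]).ravel();print('handle pred px',uv)
    x0,y0=(uv-22).astype(int);sub=v[y0:y0+44,x0:x0+44]
    m=(sub<45).astype(np.uint8);N,L,st,ce=cv2.connectedComponentsWithStats(m)
    for i in range(1,N):
        if st[i,4]>8:
            cc=np.argwhere(L==i)[:,::-1]+[x0,y0];Q=ray(n,cc,90)[:,:2].astype(np.float32)
            r=cv2.minAreaRect(Q);print('dark',st[i,4],cc.mean(0),np.round(cv2.boxPoints(r),0).tolist(),np.round(r[0],1),'local',np.round([(np.array(r[0])-c)@ux,(np.array(r[0])-c)@uy],1),r[1],r[2])
def crop(n,u,v,s,w,h):
    im=cv2.imread(f'pics/{n}0.png');return cv2.resize(im[v:v+h,u:u+w],None,fx=s,fy=s,interpolation=cv2.INTER_CUBIC)
a=crop('side',190,235,8,80,65);b=crop('top',160,143,6,10,10)
cv2.imwrite('pics/crop2.png',np.clip(a*1.7,0,255).astype(np.uint8))
E
```

```text
top y+ local [ 0.  58.2] ang -23.6 res 1.16
top y- local [ 17.8 -61.6] ang -23.7 res 0.54
top x+ local [90.  -1.8] ang 76.6 res 3.6
top x- local [-91.1  -5.4] ang 65.4 res 0.71
handle pred px [195.58011212 158.52632413]
dark 50 [196.68 160.52] [[569.0, 190.0], [579.0, 180.0], [615.0, 214.0], [605.0, 224.0]] [592.1 201.8] local [57.4 -2.1] (49.75102233886719, 14.02623462677002) 43.3646354675293
side y+ local [ 7.2 63.5] ang -24.0 res 0.59
side y- local [  5.4 -54.7] ang -23.8 res 0.74
side x+ local [97.6  7.3] ang 73.3 res 1.83
side x- local [-88.9   0.8] ang 66.1 res 0.31
handle pred px [212.69413727 245.77842513]
dark 37 [213.64864865 249.13513514] [[571.0, 201.0], [583.0, 192.0], [612.0, 229.0], [600.0, 238.0]] [591.8 214.8] local [52.1  9.8] (47.16053771972656, 14.944177627563477) 52.05001449584961
```

View pics/crop2.png

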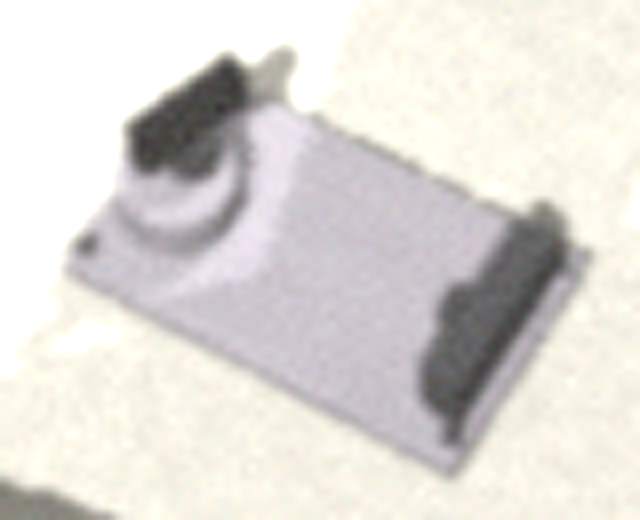

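Crop shows the bar at (185,110), the disc under it, and the dark stop with its key at (490,320). Angle is about -23.7 deg. One more pass for the jig's centre, using silhouette centroids cast at mid-height, and I'll work out the block approach too.

Run:
```python
from h import *
th=np.radians(-23.7);c=np.array([540,226.]);ux=np.array([np.cos(th),np.sin(th)]);uy=np.array([-ux[1],ux[0]])
W=lambda x,y:c+x*ux+y*uy
loc=lambda P:np.round([(np.array(P)-c)@ux,(np.array(P)-c)@uy],1)
for n,es in(('top',(('y+14',(-60,55),(60,55),14),('x-0',(-95,-50),(-95,50),0),('x+14',(95,5),(95,50),14))),('side',(('y+0',(-60,55),(80,55),0),('y-14',(-50,-55),(40,-55),14),('x-0',(-95,-50),(-95,50),0),('x+14',(95,0),(95,50),14)))):
    im=cv2.imread(f'pics/{n}0.png')
    for nm,a,b,z in es:
        P,ang,r=edge(n,im,W(*a),W(*b),z,span=8);print(n,nm,loc(P),round(ang,1),round(r,2))
    v=im.max(2)
    for nm,x,y,z,h,T in(('bar',61,0,75,16,(40,50,60)),('stop',-78,0,32,22,(60,68,76))):
        uv=proj(n,np.r_[W(x,y),z]).ravel();x0,y0=(uv-h).astype(int);sub=v[y0:y0+2*h,x0:x0+2*h]
        for t in T:
            N,L,st,ce=cv2.connectedComponentsWithStats((sub<t).astype(np.uint8))
            i=1+st[1:,4].argmax();r=cv2.minAreaRect(np.argwhere(L==i)[:,::-1].astype(np.float32))
            print(n,nm,t,st[i,4],loc(ray(n,ce[i]+[x0,y0],z)[0,:2]),'rect',loc(ray(n,np.array(r[0])+[x0,y0],z)[0,:2]))
# block: brass plate in both views, edges
cb=np.array([503,-110.7])
for n in('top','side'):
    im=cv2.imread(f'pics/{n}0.png').astype(int);uv=proj(n,np.r_[cb,36]).ravel();x0,y0=(uv-24).astype(int)
    sub=im[y0:y0+48,x0:x0+48]
    m=((sub[:,:,2]-sub[:,:,0]>22)|(sub.max(2)<60)).astype(np.uint8)
    N,L,st,ce=cv2.connectedComponentsWithStats(m);i=L[24,24]
    print(n,'block sil',st[i],ray(n,ce[i]+[x0,y0],18)[0,:2])
    if n=='side':
        cs,_=cv2.findContours((L==i).astype(np.uint8),0,cv2.CHAIN_APPROX_NONE);r=cv2.minAreaRect(cs[0]);print(r,ray(n,cv2.boxPoints(r)+[x0,y0],18)[:,:2].round())
```

```text
top y+14 [-1.  58.6] -23.6 1.06
top x-0 [-90.5   1.1] 65.5 0.58
top x+14 [95.1 26. ] 68.8 0.58
top bar 40 41 [58.4 -1.6] rect [60.4  0.9]
top bar 50 61 [58.5 -1.2] rect [60.4  0.9]
top bar 60 83 [58.7 -2.1] rect [60.4  0.9]
top stop 60 194 [-78.6  -7.3] rect [-75.6  -5.4]
top stop 68 259 [-76.4 -13.8] rect [-79.8 -12.5]
top stop 76 297 [-75.6 -16. ] rect [-79.3 -13. ]
side y+0 [ 3.  57.8] -23.9 0.55
side y-14 [  4.3 -54.6] -23.7 0.34
side x-0 [-95.8   0.2] 65.7 0.48
side x+14 [94.6 25.4] 72.0 1.01
side bar 40 3 [ 53.2 -18.3] rect [ 54.2 -17.8]
side bar 50 78 [59.2  4.6] rect [59.9  3.1]
side bar 60 102 [57.3  5.4] rect [53.7  6.3]
side stop 60 120 [-83.    8.7] rect [-78.4   4. ]
side stop 68 199 [-80.7   3.6] rect [-78.2   5.8]
side stop 76 219 [-80.5   3.3] rect [-78.2   5.3]
top block sil [ 15  10  20  31 351] [ 505.1334753 -112.4114519]
side block sil [ 10  16  30  22 412] [ 505.20012334 -112.21732719]
((24.092308044433594, 26.661537170410156), (28.592090606689453, 16.313276290893555), 15.255118370056152) [[ 566.  -87.]
 [ 560. -171.]
 [ 447. -141.]
 [ 457.  -59.]]
```

>>> servo_tool([
  [[-1,0.4,1,0,0,0,0],[-1,0.4,1,0,0,0,0],[-1,0.4,1,0,0,0,0],[-1,0.4,1,0,0,0,0],[-1,0.4,1,0,0,0,0]],
])

```text
t: 0.52
ee_pos: [224.7, -411.9, 302.3]
orientation: [-3.119, -0.371, 0.0]
ft_force: [1.8, -0.3, 0.6]
width: 88.2
grasp_force: 0.0
```

Jig centre is about (540.2, 227.7) at -23.7 deg. Block is about (503, -111.3) at -15.1 deg, with both views agreeing. Now approaching the block.

>>> servo_tool([
  [[-1,0.6,0.64,-0.25,0,0,-0.6],[-1,0.6,0.64,-0.25,0,0,-0.6],[-1,0.6,0.64,-0.25,0,0,-0.6],[-1,0.6,0.64,-0.25,0,0,-0.6],[-1,0.6,0.64,-0.25,0,0,-0.6]],
])

```text
t: 0.93
ee_pos: [345.4, -284.4, 252.3]
orientation: [3.141, -0.042, 0.0]
ft_force: [1.2, -0.1, 0.5]
width: 87.5
grasp_force: 0.0
```

>>> servo_tool([
  [[-1,0.6,0.64,-0.25,0,0,-0.6],[-1,0.6,0.64,-0.25,0,0,-0.6],[-1,0.6,0.64,-0.25,0,0,-0.6],[-1,0.6,0.64,-0.25,0,0,-0.6],[-1,0.6,0.64,-0.25,0,0,-0.34]],
])

```text
t: 1.35
ee_pos: [465.4, -156.4, 202.0]
orientation: [-3.114, 0.416, 0.001]
ft_force: [-0.4, -1.3, 0.6]
width: 88.0
grasp_force: 0.0
```

>>> servo_tool([
  [[-1,0,0,0,0,0,0],[-1,0,0,0,0,0,0],[-1,0,0,0,0,0,0]],
])

```text
t: 1.6
ee_pos: [464.2, -157.8, 202.4]
orientation: [-3.115, 0.41, 0.002]
ft_force: [0.2, 0.1, 0.2]
width: 88.0
grasp_force: 0.0
```

>>> servo_tool([
  [[-1,0.49,0.58,-0.3,0,0,0],[-1,0.48,0.58,-0.3,0,0,0],[-1,0,0,-0.3,0,0,0],[-1,0,0,0,0,0,0],[-1,0,0,0,0,0,0]],
])

```text
t: 2.02
ee_pos: [502.3, -112.4, 166.6]
orientation: [-3.114, 0.414, 0.003]
ft_force: [-0.1, -0.5, 0.1]
width: 88.2
grasp_force: 0.0
```

Run:
```python
from h import *
a=shot('top','pics/top1.png');b=shot('side','pics/side1.png')
o=np.hstack([cv2.resize(x[v:v+90,u:u+66],None,fx=6,fy=6,interpolation=cv2.INTER_CUBIC) for x,u,v in((a,255,140),(b,222,140))])
cv2.imwrite('pics/c3.png',np.clip(o*1.7,0,255).astype(np.uint8));print(readout.get_obs()['ee_pos'])
```

```text
[ 502.85281598 -112.67117966  167.32876412]
```

View pics/c3.png

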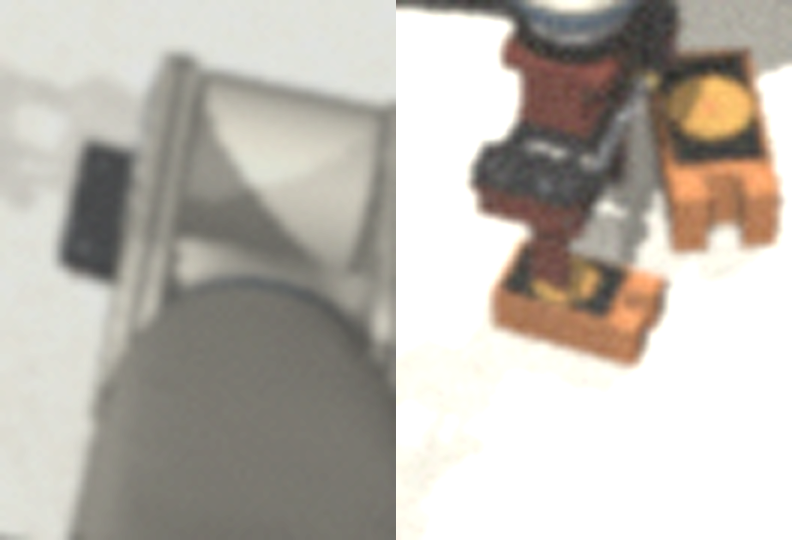

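The arm hides the block in the top view. In the side view the fingers stand over the block's middle, around (550,270), and the larger block is clear. Descending and gripping.

>>> servo_tool([
  [[-1,0.01,0.03,-0.6,0,0,0],[-1,0,0,-0.6,0,0,0],[-1,0,0,-0.5,0,0,0],[-1,0,0,-0.3,0,0,0],[-1,0,0,0,0,0,0]],
])

```text
t: 2.53
ee_pos: [502.5, -110.9, 85.3]
orientation: [-3.114, 0.414, 0.005]
ft_force: [-1.1, 0.3, 0.3]
width: 87.9
grasp_force: 0.0
```

>>> servo_tool([
  [[1,0,0,0,0,0,0],[1,0,0,0,0,0,0],[1,0,0,0,0,0,0],[1,0,0,0,0,0,0],[1,0,0,0,0,0,0]],
])

```text
t: 2.95
ee_pos: [504.3, -110.4, 87.5]
orientation: [3.114, -0.412, 0.002]
ft_force: [0.3, -0.9, -0.3]
width: 57.7
grasp_force: 0.0
```

>>> servo_tool([
  [[1,0,0,0,0,0,0],[1,0,0,0,0,0,0],[1,0,0,0,0,0,0],[1,0,0,0,0,0,0]],
])

```text
t: 3.28
ee_pos: [504.1, -110.5, 87.2]
orientation: [3.114, -0.412, 0.001]
ft_force: [-1.1, -0.3, 5.4]
width: 50.1
grasp_force: 30.0
```

>>> servo_tool([
  [[1,0,0,0.5,0,0,0],[1,0,0,0.8,0,0,0],[1,0,0.2,0.8,0,0,0],[1,0.05,0.7,0.3,0,0,-0.2],[1,0.05,0.8,0,0,0,-0.2]],
])

```text
t: 3.7
ee_pos: [509.4, -42.8, 185.7]
orientation: [-3.106, 0.472, -0.009]
ft_force: [1.2, 0.1, -1.8]
width: 49.7
grasp_force: 30.0
```

>>> servo_tool([
  [[1,0.07,0.9,0,0,0,-0.2],[1,0.07,0.9,0,0,0,-0.2],[1,0.07,0.9,0,0,0,-0.2],[1,0.07,0.9,0,0,0,-0.2],[1,0.07,0.9,0,0,0,-0.2]],
])

```text
t: 4.12
ee_pos: [521.2, 139.4, 182.3]
orientation: [3.083, -0.603, -0.002]
ft_force: [-0.0, 0.7, -2.7]
width: 49.9
grasp_force: 30.0
```

>>> servo_tool([
  [[1,0.07,0.9,0,0,0,-0.2],[1,0.07,0.8,0,0,0,-0.13],[1,0,0.3,0,0,0,0],[1,0,0,0,0,0,0],[1,0,0,0,0,0,0]],
])

```text
t: 4.53
ee_pos: [526.7, 217.7, 182.1]
orientation: [3.074, -0.643, -0.002]
ft_force: [0.9, -0.2, -3.0]
width: 49.6
grasp_force: 30.0
```

>>> servo_tool([
  [[1,0,0.4,-0.3,0,0,0],[1,0,0,-0.4,0,0,0],[1,0,0,-0.4,0,0,0],[1,0,0,0,0,0,0],[1,0,0,0,0,0,0]],
])

```text
t: 4.95
ee_pos: [526.7, 231.9, 137.9]
orientation: [3.072, -0.648, -0.004]
ft_force: [-0.6, -0.2, -2.8]
width: 49.9
grasp_force: 30.0
```

Run:
```python
from h import *
a=shot('top','pics/top2.png');b=shot('side','pics/side2.png')
o=np.hstack([cv2.resize(x[v:v+95,u:u+66],None,fx=6,fy=6,interpolation=cv2.INTER_CUBIC) for x,u,v in((a,155,135),(b,195,215))])
cv2.imwrite('pics/c4.png',np.clip(o*1.7,0,255).astype(np.uint8));o=readout.get_obs();print(o['ee_pos'],o['orientation'],o['qpos'])
```

```text
[527.79312288 232.73176929 139.28285295] [-3.07401270e+00  6.47600852e-01 -4.67919227e-04] [ 3.94705731e-01  5.84948834e-01  1.82639869e+00 -1.22672271e-04
  7.29939854e-01  2.38086020e+00]
```

View pics/c4.png

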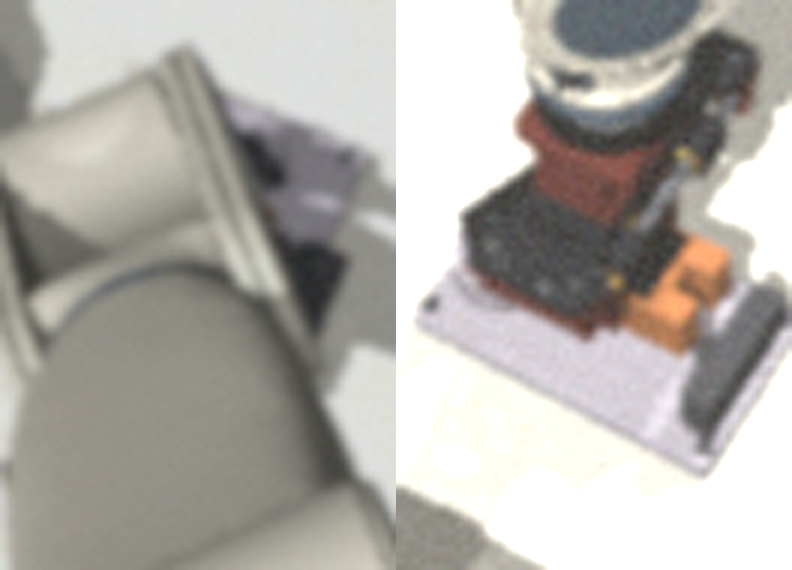

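The side view shows the slotted end hanging above the key. Its near bottom corner is at crop (685,350) and the slot is at (690,280). I'll check that corner against the expected position.

Run:
```python
from h import *
th=np.radians(-23.7);ux=np.array([np.cos(th),np.sin(th)]);uy=np.array([-ux[1],ux[0]]);J=np.array([540.2,227.7])
im=cv2.imread('pics/side2.png').astype(int)
m=((im[:,:,2]-im[:,:,0]>35)&(np.indices(im.shape[:2])[1]>225)&(im[:,:,2]>75)).astype(np.uint8);m[:215]=0;m[290:]=0;m[:,265:]=0
N,L,st,ce=cv2.connectedComponentsWithStats(m);i=1+st[1:,4].argmax();print(st[i])
cs,_=cv2.findContours((L==i).astype(np.uint8),0,cv2.CHAIN_APPROX_NONE);c=cs[0][:,0]
B=np.array([527.3,232.7])-.85*ux
# expected px of end corners
for y in(25,8,-8,-25):
    for z in(52,88): print(y,z,proj('side',np.r_[B-50*ux+y*uy,z]).round(1).ravel())
print(cv2.approxPolyDP(c,1.3,True)[:,0].tolist())
print('B in jig',(B-J)@ux,(B-J)@uy)
# key / stop px
for p in((-56.5,0,36),(-70,40,50),(-70,-40,50)): print(p,proj('side',np.r_[J+p[0]*ux+p[1]*uy,p[2]]).round(1).ravel())
```

```text
[233 254  18  20 174]
25 52 [242.8 274.8]
25 88 [242.5 269. ]
8 52 [245.6 270.6]
8 88 [245.3 264.8]
-8 52 [248.1 266.8]
-8 88 [247.9 260.9]
-25 52 [250.7 262.7]
-25 88 [250.6 256.8]
[[245, 254], [236, 265], [234, 264], [233, 268], [241, 273], [244, 266], [248, 264], [250, 258]]
B in jig -14.671786337360189 -0.6068133521640934
(-56.5, 0, 36) [244.7 270.3]
(-70, 40, 50) [241.8 279.7]
(-70, -40, 50) [254.4 260.4]
```

>>> servo_tool([
  [[1,-0.01,0.02,-0.2,0,0,0],[1,0,0,-0.15,0,0,0],[1,0,0,-0.15,0,0,0],[1,0,0,0,0,0,0],[1,0,0,0,0,0,0]],
])

```text
t: 5.47
ee_pos: [526.7, 234.3, 118.1]
orientation: [3.074, -0.645, -0.001]
ft_force: [0.2, 1.2, -2.9]
width: 50.2
grasp_force: 30.0
```

>>> servo_tool([
  [[1,0,0,-0.1,0,0,0],[1,0,0,-0.1,0,0,0],[1,0,0,0,0,0,0],[1,0,0,0,0,0,0]],
])

```text
t: 5.8
ee_pos: [526.9, 234.4, 110.4]
orientation: [3.074, -0.646, -0.001]
ft_force: [-0.2, -0.5, -2.2]
width: 50.0
grasp_force: 30.0
```

Bottom is about 23 mm up, below the key's top, with no contact force, so the slot is over the key. Lowering to the bed.

>>> servo_tool([
  [[1,0,0,-0.1,0,0,0],[1,0,0,-0.08,0,0,0],[1,0,0,-0.03,0,0,0],[1,0,0,0,0,0,0],[1,0,0,0,0,0,0]],
])

```text
t: 6.22
ee_pos: [527.0, 234.4, 102.1]
orientation: [3.074, -0.646, -0.0]
ft_force: [-1.4, -0.2, -2.9]
width: 49.8
grasp_force: 30.0
```

>>> servo_tool([
  [[1,0,0,-0.03,0,0,0],[1,0,0,0,0,0,0],[1,0,0,0,0,0,0],[1,0,0,0,0,0,0]],
])

```text
t: 6.55
ee_pos: [527.2, 234.5, 101.2]
orientation: [-3.074, 0.646, -0.001]
ft_force: [0.8, 0.3, -2.8]
width: 50.2
grasp_force: 30.0
```

>>> servo_tool([
  [[1,0,0,-0.03,0,0,0],[1,0,0,0,0,0,0],[1,0,0,0,0,0,0]],
])

```text
t: 6.8
ee_pos: [527.2, 234.5, 101.2]
orientation: [-3.074, 0.646, -0.001]
ft_force: [-3.4, -1.3, 11.0]
width: 50.2
grasp_force: 30.0
```

Flat on the bed (11 N at TCP z 101.2). Releasing.

>>> servo_tool([
  [[-1,0,0,0.02,0,0,0],[-1,0,0,0,0,0,0],[-1,0,0,0,0,0,0],[-1,0,0,0,0,0,0],[-1,0,0,0,0,0,0]],
])

```text
t: 7.22
ee_pos: [527.0, 234.4, 100.6]
orientation: [3.074, -0.646, -0.0]
ft_force: [0.8, -1.2, -0.4]
width: 80.0
grasp_force: 0.0
```

>>> servo_tool([
  [[-1,0,0,0.5,0,0,0],[-1,0,0,0.8,0,0,0],[-1,0,0,0.8,0,0,0],[-1,0,0,0.8,0,0,0],[-1,0,0,0,0,0,0]],
])

```text
t: 7.63
ee_pos: [529.8, 235.6, 222.5]
orientation: [-3.069, 0.645, -0.012]
ft_force: [1.4, -0.5, 0.3]
width: 87.9
grasp_force: 0.0
```

>>> servo_tool([
  [[-1,-0.4,-0.9,0,0,0,0.9],[-1,-0.4,-0.9,0,0,0,0.9],[-1,-0.4,-0.9,0,0,0,0.9],[-1,-0.4,-0.9,0,0,0,0.9],[-1,0,0,0,0,0,0.9]],
])

```text
t: 8.05
ee_pos: [458.9, 86.2, 215.5]
orientation: [3.14, -0.032, -0.008]
ft_force: [-0.3, 0.3, -1.0]
width: 87.9
grasp_force: 0.0
```

Run:
```python
from h import *
a=shot('top','pics/top3.png');b=shot('side','pics/side3.png')
o=np.hstack([cv2.resize(x[v:v+90,u:u+64],None,fx=6,fy=6,interpolation=cv2.INTER_CUBIC) for x,u,v in((a,155,135),(b,200,215))])
cv2.imwrite('pics/c5.png',np.clip(o*1.7,0,255).astype(np.uint8));o=readout.get_obs();print(o['ee_pos'],o['orientation'],o['qpos'])
```

```text
[462.38177642  89.18636954 216.36340919] [ 3.14132532e+00 -3.64548754e-02 -1.00708118e-03] [1.65243157e-01 3.32977000e-01 2.02630194e+00 8.22346593e-05
 7.82954651e-01 1.75919000e+00]
```

View pics/c5.png

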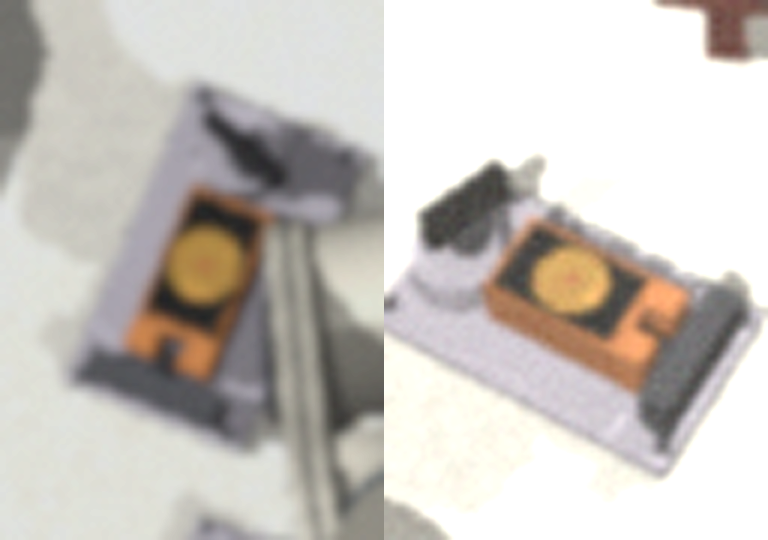

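The block sits flat with the key in its slot (top-crop slot at (170,350)), the plain end just off the cam, and the bar at top-crop (245,150). Moving over the cam axis at (595.5, 203.6) and turning the tool to the bar, at about 47 deg.

>>> servo_tool([
  [[-1,0.33,0.29,0,0,0,0.97],[-1,0.33,0.29,0,0,0,0.97],[-1,0.33,0.29,0,0,0,0.97],[-1,0.33,0.29,0,0,0,0.97],[-1,0.33,0.29,0,0,0,0.97]],
])

```text
t: 8.57
ee_pos: [530.1, 150.2, 216.3]
orientation: [-3.077, -0.631, -0.001]
ft_force: [1.5, 0.8, -0.2]
width: 88.1
grasp_force: 0.0
```

>>> servo_tool([
  [[-1,0.33,0.29,0,0,0,0.97],[-1,0.33,0.29,0,0,0,0.97],[-1,0.33,0.29,0,0,0,0.97],[-1,0.33,0.29,0,0,0,0.97],[-1,0.33,0.29,0,0,0,0.97]],
])

```text
t: 8.98
ee_pos: [595.9, 208.4, 216.1]
orientation: [-2.876, -1.263, -0.0]
ft_force: [0.6, -0.3, -0.9]
width: 87.9
grasp_force: 0.0
```

>>> servo_tool([
  [[-1,0,0,0,0,0,0],[-1,0,0,0,0,0,0]],
])

```text
t: 9.15
ee_pos: [595.2, 207.8, 215.9]
orientation: [-2.879, -1.257, 0.0]
ft_force: [-0.1, -0.8, 0.3]
width: 88.0
grasp_force: 0.0
```

Run:
```python
from h import *
o=readout.get_obs();r=o['orientation'];print(o['ee_pos'],r,np.degrees(2*np.arctan2(r[1],r[0])),o['qpos'])
for n in('top','side'):
    im=cv2.imread(f'pics/{n}3.png');g=cv2.resize(im.max(2),None,fx=4,fy=4,interpolation=cv2.INTER_CUBIC)
    uv=proj(n,[595.5,203.6,80]).ravel();x0,y0=(uv*4-64).astype(int);s=g[y0:y0+128,x0:x0+128]
    N,L,st,ce=cv2.connectedComponentsWithStats((s<48).astype(np.uint8));i=1+st[1:,4].argmax()
    px=(np.argwhere(L==i)[:,::-1]+[x0,y0]-1.5)/4
    Q=ray(n,px,75)[:,:2];C=np.cov(Q.T);w,V=np.linalg.eigh(C);print(n,st[i,4],Q.mean(0),np.degrees(np.arctan(V[1,1]/V[0,1])),np.sqrt(w*12))
```

```text
[595.23273414 207.77696425 215.92542664] [-2.87914401e+00 -1.25695444e+00  3.83176787e-04] -312.8305055125693 [3.16965182e-01 5.35188641e-01 1.67400735e+00 1.06605236e-05
 9.32642514e-01 1.06449217e+00]
top 947 [592.17959571 200.27441271] 48.14377956435971 [14.01029028 48.62331006]
side 1022 [595.25299135 205.31550876] 51.49033184849722 [16.66830184 50.7104415 ]
```

Bar centre and angle (about 48 deg) agree with the plan. Descending to grip the bar.

>>> servo_tool([
  [[-1,0,-0.11,-0.5,0,0,0],[-1,0,0,-0.6,0,0,0],[-1,0,0,-0.5,0,0,0],[-1,0,0,-0.32,0,0,0],[-1,0,0,0,0,0,0]],
])

```text
t: 9.57
ee_pos: [592.8, 201.3, 136.9]
orientation: [-2.879, -1.256, 0.009]
ft_force: [0.1, 0.3, -1.0]
width: 87.8
grasp_force: 0.0
```

>>> servo_tool([
  [[0.4,0,0,0,0,0,0],[0.4,0,0,0,0,0,0],[0.5,0,0,0,0,0,0],[0.5,0,0,0,0,0,0],[0.5,0,0,0,0,0,0]],
])

```text
t: 9.98
ee_pos: [595.5, 202.2, 140.9]
orientation: [2.878, 1.259, 0.003]
ft_force: [0.9, 0.2, -0.1]
width: 57.6
grasp_force: 0.0
```

>>> servo_tool([
  [[1,0,0,0,0,0,0],[1,0,0,0,0,0,0],[1,0,0,0,0,0,0],[1,0,0,0,0,0,0],[1,0,0,0,0,0,0]],
])

```text
t: 10.4
ee_pos: [595.0, 202.0, 139.9]
orientation: [2.878, 1.26, 0.0]
ft_force: [1.3, -2.6, 0.4]
width: 24.9
grasp_force: 2.5
```

>>> servo_tool([
  [[1,0,0,0,0,0,0],[1,0,0,0,0,0,0],[1,0,0,0,0,0,0],[1,0,0,0,0,0,0]],
])

```text
t: 10.73
ee_pos: [595.4, 201.7, 139.9]
orientation: [2.878, 1.259, 0.001]
ft_force: [3.3, -3.5, -0.2]
width: 21.5
grasp_force: 30.0
```

```bash
python3 -c "
from h import *
o=readout.get_obs();print(o['ee_pos'],o['orientation'],o['ft_force'],o['moment'],o['width'])"
```

```text
[595.38775223 201.72204652 139.89090324] [2.87756120e+00 1.25933126e+00 8.46659964e-04] [ 3.28952463 -3.49984795 -0.21468271] [-0.81100949 -0.65890171 -0.0166028 ] 21.478731406512626
```

Width is 21.5 mm rather than 12, so the fingertips may be catching the 24 mm stem at z 60. I'll reopen, go up 6 mm and regrip.

>>> servo_tool([
  [[0.2,0,0,0,0,0,0],[0.2,0,0,0,0,0,0],[0.2,0,0,0.15,0,0,0],[0.2,0,0,0,0,0,0],[1,0,0,0,0,0,0]],
])

```text
t: 11.15
ee_pos: [595.1, 202.4, 146.4]
orientation: [-2.878, -1.26, -0.001]
ft_force: [0.4, -0.9, 0.6]
width: 31.1
grasp_force: 0.0
```

>>> servo_tool([
  [[1,0,0,0,0,0,0],[1,0,0,0,0,0,0],[1,0,0,0,0,0,0],[1,0,0,0,0,0,0],[1,0,0,0,0,0,0]],
])

```text
t: 11.57
ee_pos: [595.4, 201.7, 145.9]
orientation: [2.878, 1.259, 0.001]
ft_force: [2.8, -3.7, -0.6]
width: 11.9
grasp_force: 30.0
```

>>> servo_tool([
  [[1,0,0,0,0,0,0],[1,0,0,0,0,0,0],[1,0,0,0,0,0,0],[1,0,0,0,0,0,0]],
])

```text
t: 11.9
ee_pos: [595.4, 201.7, 145.8]
orientation: [2.878, 1.259, 0.001]
ft_force: [3.6, -3.8, -0.9]
width: 11.9
grasp_force: 30.0
```

Bar gripped (11.9 mm) at cam angle about 1.24 rad. Turning it in stages and watching the force.

>>> servo_tool([
  [[1,0.01,-0.01,0,0,0,0.6],[1,0,0,0,0,0,0.8],[1,0,0,0,0,0,0.8],[1,0,0,0,0,0,0.8],[1,0,0,0,0,0,0]],
])

```text
t: 12.32
ee_pos: [596.0, 201.2, 145.9]
orientation: [2.685, 1.629, 0.001]
ft_force: [5.0, -4.3, -2.4]
width: 12.0
grasp_force: 30.0
```

>>> servo_tool([
  [[1,0,0,0,0,0,0.8],[1,0,0,0,0,0,0.8],[1,0,0,0,0,0,0.8],[1,0,0,0,0,0,0.8],[1,0,0,0,0,0,0]],
])

```text
t: 12.73
ee_pos: [596.7, 201.0, 145.9]
orientation: [2.431, 1.986, 0.003]
ft_force: [6.8, -6.6, -3.8]
width: 11.9
grasp_force: 30.0
```

>>> servo_tool([
  [[1,0,0,0,0,0,0],[1,0,0,0,0,0,0]],
])

```text
t: 12.9
ee_pos: [596.7, 201.0, 145.9]
orientation: [2.435, 1.982, 0.003]
ft_force: [6.7, -6.2, -4.0]
width: 11.9
grasp_force: 30.0
```

```bash
cat > s.py <<'E'
from h import *
o=readout.get_obs();r=o['orientation'];a=(np.degrees(2*np.arctan2(r[1],r[0])))%180
print(o['ee_pos'],'tool x',a,'cam',np.radians(a+23.7),o['ft_force'],o['moment'],o['width'],o['grasp_force'])
E
python3 s.py
```

```text
[596.67097333 200.98018343 145.86415393] tool x 78.29752096889447 cam 1.7801925697791654 [ 6.68638359 -6.2425073  -4.01344545] [-1.02681646 -1.11654782  0.10846004] 11.878462133044914 30.003696084022522
```

>>> servo_tool([
  [[1,0.03,-0.03,0,0,0,0.7],[1,0,0,0,0,0,0.8],[1,0,0,0,0,0,0.8],[1,0,0,0,0,0,0.8],[1,0,0,0,0,0,0]],
])

```text
t: 13.32
ee_pos: [597.4, 200.3, 145.9]
orientation: [2.144, 2.295, 0.002]
ft_force: [5.7, -3.5, -2.8]
width: 13.1
grasp_force: 31.3
```

>>> servo_tool([
  [[1,0,0,0,0,0,0.6],[1,0,0,0,0,0,0],[1,0,0,0,0,0,0]],
])

```text
t: 13.57
ee_pos: [597.4, 200.2, 145.9]
orientation: [2.088, 2.346, 0.002]
ft_force: [5.2, -3.0, -2.6]
width: 13.9
grasp_force: 33.0
```

```bash
python3 s.py
```

```text
[597.43717272 200.19680745 145.85339104] tool x 96.66561023654519 cam 2.1007762047999043 [ 5.22670185 -2.98097723 -2.55031095] [-0.71126416 -0.92763202 -0.85874129] 13.943627660714174 32.95922113582492
```

Moment rises to 0.86 N m and the bar slips slightly in the pads near 2.0-2.1 rad. I'll look at whether the block is home.

Run:
```python
from h import *
a=shot('top','pics/top4.png');b=shot('side','pics/side4.png')
o=np.hstack([cv2.resize(x[v:v+75,u:u+w],None,fx=7,fy=7,interpolation=cv2.INTER_CUBIC) for x,u,v,w in((a,160,140,50),(b,202,220,64))])
cv2.imwrite('pics/c6.png',np.clip(o*1.7,0,255).astype(np.uint8))
```

```text
(no output)
```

View pics/c6.png

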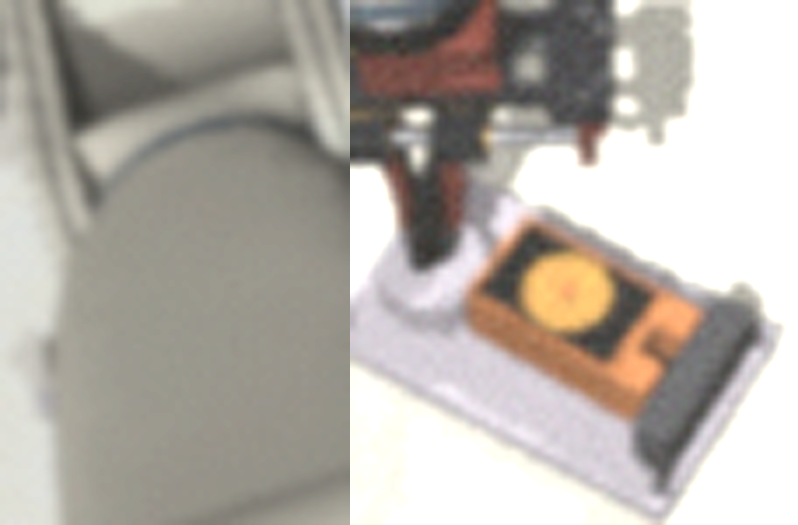

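The side view shows the block square, slot over the key, its slotted end meeting the stop, and the lobe at its plain end. I'll quantify the slide using the brass plate's centroid.

Run:
```python
from h import *
th=np.radians(-23.7);ux=np.array([np.cos(th),np.sin(th)]);uy=np.array([-ux[1],ux[0]]);J=np.array([540.2,227.7])
for f in('side3','side4'):
    im=cv2.imread(f'pics/{f}.png');im4=cv2.resize(im,None,fx=4,fy=4,interpolation=cv2.INTER_CUBIC)
    hsv=cv2.cvtColor(im4,cv2.COLOR_BGR2HSV)
    m=((hsv[:,:,0]>14)&(hsv[:,:,0]<26)&(hsv[:,:,1]>110)&(hsv[:,:,2]>85)).astype(np.uint8);m[:880]=0;m[1200:]=0;m[:,:860]=0;m[:,1060:]=0
    N,L,st,ce=cv2.connectedComponentsWithStats(m);i=1+st[1:,4].argmax()
    P=ray('side',(ce[i]-1.5)/4,50)[0,:2]-J;print(f,st[i],'plate jig',P@ux,P@uy)
```

```text
side3 [ 899 1023   52   47 1798] plate jig -4.9455137431789495 0.18218417876805765
side4 [ 906 1023   53   48 1959] plate jig -9.701931282765711 -2.4712732999152434
```

The plate slid -4.8 mm, so the block is at about -20, i.e. home. A few degrees more for a firm clamp.

>>> servo_tool([
  [[1,0,0,0,0,0,0.5],[1,0,0,0,0,0,0.5],[1,0,0,0,0,0,0],[1,0,0,0,0,0,0]],
])

```text
t: 14.0
ee_pos: [597.5, 199.8, 145.9]
orientation: [1.984, 2.434, 0.002]
ft_force: [5.7, -6.1, -2.7]
width: 15.1
grasp_force: 36.4
```

```bash
python3 s.py
```

```text
[597.48267722 199.79717217 145.86165838] tool x 101.64089201555099 cam 2.1876112530580363 [ 5.67787214 -6.11352928 -2.71753447] [-1.03609708 -0.95103868 -1.03266245] 15.102839963821646 36.39181746169925
```

>>> servo_tool([
  [[1,0.01,-0.01,0,0,0,0.5],[1,0,0,0,0,0,0.5],[1,0,0,0,0,0,0.5],[1,0,0,0,0,0,0],[1,0,0,0,0,0,0]],
])

```text
t: 14.42
ee_pos: [597.6, 199.6, 145.9]
orientation: [1.822, 2.559, 0.001]
ft_force: [4.7, -5.1, -1.1]
width: 17.8
grasp_force: 41.3
```

```bash
python3 s.py
```

```text
[597.59752056 199.58687145 145.85938542] tool x 109.10117817868996 cam 2.317817809745786 [ 4.66389797 -5.10005313 -1.13778624] [-0.86028512 -0.79864571 -1.24411398] 17.8340128864646 41.30506343219365
```

The bar holds against 1.24 N m, so the clamp is firm. Turning the tool back to relieve it, opening, and withdrawing to inspect.

>>> servo_tool([
  [[1,0,0,0,0,0,-0.7],[1,0,0,0,0,0,-0.7],[1,0,0,0,0,0,-0.6],[1,0,0,0,0,0,-0.4],[1,0,0,0,0,0,0]],
])

```text
t: 14.83
ee_pos: [597.4, 200.3, 145.8]
orientation: [2.078, 2.356, 0.002]
ft_force: [3.6, -0.7, -2.3]
width: 14.3
grasp_force: 28.3
```

```bash
python3 s.py
```

```text
[597.4282786  200.27203394 145.83250936] tool x 97.15091342438954 cam 2.1092463432982127 [ 3.62496263 -0.67378421 -2.27256921] [-0.13874303 -0.70446055 -0.38154448] 14.265650143597096 28.279742281883955
```

>>> servo_tool([
  [[1,0,0,0,0,0,-0.5],[1,0,0,0,0,0,-0.3],[1,0,0,0,0,0,0],[1,0,0,0,0,0,0]],
])

```text
t: 15.17
ee_pos: [597.4, 200.7, 145.8]
orientation: [2.156, 2.285, 0.002]
ft_force: [4.8, 3.2, -4.5]
width: 13.1
grasp_force: 28.9
```

```bash
python3 s.py
```

```text
[597.42402146 200.65661101 145.83860854] tool x 93.34291044927375 cam 2.0427841534567026 [ 4.77956031  3.18457774 -4.5193953 ] [ 0.53355214 -0.86065137 -0.33777748] 13.125944151509795 28.905767532996833
```

>>> servo_tool([
  [[0.2,0,0,0,0,0,0],[0,0,0,0,0,0,0],[-1,0,0,0,0,0,0],[-1,0,0,0.3,0,0,0],[-1,0,0,0.6,0,0,0]],
])

```text
t: 15.58
ee_pos: [595.1, 199.4, 180.1]
orientation: [-2.154, -2.282, 0.009]
ft_force: [0.4, 0.3, -0.1]
width: 43.3
grasp_force: 0.0
```

>>> servo_tool([
  [[-1,0,0,0.6,0,0,0],[-1,-0.2,-0.9,0.3,0,0,0],[-1,-0.3,-0.9,0,0,0,0],[-1,-0.3,-0.9,0,0,0,0],[-1,-0.3,-0.9,0,0,0,0]],
])

```text
t: 16.0
ee_pos: [552.3, 54.9, 219.2]
orientation: [2.155, 2.285, 0.001]
ft_force: [0.1, -0.4, 0.4]
width: 76.3
grasp_force: 0.0
```

>>> servo_tool([
  [[-1,-0.3,-0.9,0,0,0,0],[-1,0,0,0,0,0,0]],
])

```text
t: 16.17
ee_pos: [538.4, 15.4, 218.6]
orientation: [-2.16, -2.28, 0.004]
ft_force: [-0.2, 0.2, -0.8]
width: 86.7
grasp_force: 0.0
```

Run:
```python
from h import *
a=shot('top','pics/top5.png');b=shot('side','pics/side5.png')
o=np.hstack([cv2.resize(x[v:v+75,u:u+w],None,fx=7,fy=7,interpolation=cv2.INTER_CUBIC) for x,u,v,w in((a,160,140,50),(b,202,220,64))])
cv2.imwrite('pics/c7.png',np.clip(o*1.7,0,255).astype(np.uint8))
th=np.radians(-23.7);ux=np.array([np.cos(th),np.sin(th)]);uy=np.array([-ux[1],ux[0]]);J=np.array([540.2,227.7])
W=lambda x,y:J+x*ux+y*uy
loc=lambda P:np.round([(np.array(P)-J)@ux,(np.array(P)-J)@uy],1)
for f in('side3','side5','top3','top5'):
    n=f[:-1];im=cv2.imread(f'pics/{f}.png');x=-15 if f[-1]=='3' else -20
    for nm,p,q,z in(('y+ top',(x-45,25),(x+45,25),50),('y- top',(x-45,-25),(x+45,-25),50),('x+ top',(x+50,-22),(x+50,22),50),('y+ bot',(x-45,25),(x+45,25),14)):
        P,a,r=edge(n,im,W(*p),W(*q),z,span=7);print(f,nm,loc(P),'yaw',round((a+23.7+45)%90-45,1),'res',round(r,2))
for f in('top5','side5'):
    n=f[:-1];im=cv2.imread(f'pics/{f}.png');g=cv2.resize(im.max(2),None,fx=4,fy=4,interpolation=cv2.INTER_CUBIC)
    uv=proj(n,[597,201.5,80]).ravel();x0,y0=(uv*4-64).astype(int);s=g[y0:y0+128,x0:x0+128]
    N,L,st,ce=cv2.connectedComponentsWithStats((s<48).astype(np.uint8));i=1+st[1:,4].argmax()
    px=(np.argwhere(L==i)[:,::-1]+[x0,y0]-1.5)/4
    Q=ray(n,px,75)[:,:2];w,V=np.linalg.eigh(np.cov(Q.T));print(n,st[i,4],Q.mean(0),np.degrees(np.arctan2(V[1,1],V[0,1]))%180,np.sqrt(w*12))
```

```text
side3 y+ top [-13.   22.1] yaw -2.0 res 1.69
side3 y- top [-13.7 -29. ] yaw -0.2 res 1.49
side3 x+ top [32.5 -5.4] yaw -0.5 res 0.54
side3 y+ bot [-15.7  25.5] yaw -0.1 res 0.41
side5 y+ top [-15.8  20.4] yaw -2.1 res 0.9
side5 y- top [-14.  -23.5] yaw -0.5 res 1.73
side5 x+ top [27.5  0.1] yaw -7.9 res 1.17
side5 y+ bot [-19.2  23.1] yaw -2.7 res 0.58
top3 y+ top [-25.7  24.4] yaw -1.3 res 0.87
top3 y- top [-15.1 -28.9] yaw 1.3 res 0.73
top3 x+ top [32.2 -2.7] yaw -6.7 res 2.06
top3 y+ bot [-5.7 30. ] yaw 0.1 res 0.46
top5 y+ top [-30.7  22.7] yaw -3.0 res 1.21
top5 y- top [-16.4 -22.1] yaw 2.1 res 2.11
top5 x+ top [26.1 -1.2] yaw -7.8 res 0.4
top5 y+ bot [-21.7  28.7] yaw -1.3 res 0.88
top 1064 [594.09418014 199.91808277] 85.17636585451639 [15.68404858 49.12462467]
side 379 [594.92762894 198.38872792] 92.21856134050094 [ 9.01213329 38.35593766]
```

View pics/c7.png

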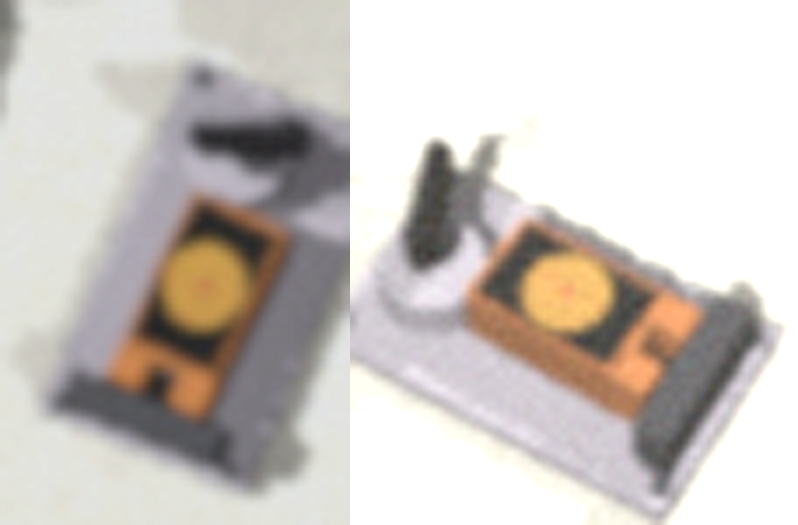

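The block is at the stop but yawed about -0.03 rad and shifted about -2.5 mm in y, because the lobe dragged it sideways. That would be a marginal finish. There is plenty of time, so I'll back the cam off, reseat the block squarely against the stop with the gripper, and re-clamp. The bar constraints now put the cam axis at about (597.4, 203.8).

>>> servo_tool([
  [[-1,0.3,0.94,0,0,0,-0.1],[-1,0.3,0.94,0,0,0,-0.1],[-1,0.3,0.94,0,0,0,-0.1],[-1,0.3,0.94,0,0,0,-0.1],[-1,0.3,0.94,0,0,0,-0.1]],
])

```text
t: 16.68
ee_pos: [601.4, 211.6, 218.5]
orientation: [2.205, 2.238, 0.001]
ft_force: [0.8, -1.2, 0.4]
width: 88.0
grasp_force: 0.0
```

>>> servo_tool([
  [[-1,0,0,0,0,0,0],[-1,0,0,0,0,0,0]],
])

```text
t: 16.85
ee_pos: [601.2, 211.5, 218.1]
orientation: [2.2, 2.242, 0.001]
ft_force: [0.2, -0.5, -0.2]
width: 88.0
grasp_force: 0.0
```

```bash
python3 s.py
```

```text
[601.16860784 211.54702695 218.07493495] tool x 91.06479391136136 cam 2.003023519125997 [ 0.20193077 -0.47413865 -0.17664611] [-0.0533086  -0.06601753 -0.03884284] 87.98174543385603 0.0
```

>>> servo_tool([
  [[-1,-0.1,-0.19,-0.5,0,0,0],[-1,0,0,-0.6,0,0,0],[-1,0,0,-0.5,0,0,0],[0,0,0,-0.2,0,0,0],[0.4,0,0,0,0,0,0]],
])

```text
t: 17.27
ee_pos: [595.5, 199.6, 144.0]
orientation: [-2.205, -2.235, 0.006]
ft_force: [-0.1, 0.2, -0.4]
width: 78.2
grasp_force: 0.0
```

>>> servo_tool([
  [[0.6,0,0,0,0,0,0],[0.6,0,0,0,0,0,0],[1,0,0,0,0,0,0],[1,0,0,0,0,0,0],[1,0,0,0,0,0,0]],
])

```text
t: 17.68
ee_pos: [597.4, 200.5, 146.8]
orientation: [2.206, 2.236, 0.002]
ft_force: [-0.5, -0.7, 0.3]
width: 44.6
grasp_force: 0.0
```

>>> servo_tool([
  [[1,0,0,0,0,0,0],[1,0,0,0,0,0,0],[1,0,0,0,0,0,0],[1,0,0,0,0,0,0]],
])

```text
t: 18.02
ee_pos: [597.0, 200.5, 145.9]
orientation: [2.206, 2.236, -0.0]
ft_force: [0.6, -0.3, -0.0]
width: 18.0
grasp_force: 0.0
```

```bash
python3 s.py
```

```text
[597.00953365 200.45020852 145.89002514] tool x 90.77775760962454 cam 1.9980137905879418 [ 0.58514593 -0.28356184 -0.0133112 ] [-0.04067081 -0.06574965 -0.02141851] 18.047506883700425 0.0
```

>>> servo_tool([
  [[1,0,0.08,0,0,0,0],[1,0,0,0,0,0,0],[1,0,0,0,0,0,0],[1,0,0,0,0,0,0]],
])

```text
t: 18.35
ee_pos: [597.5, 202.5, 145.9]
orientation: [2.206, 2.235, -0.001]
ft_force: [2.3, -7.8, 0.4]
width: 12.4
grasp_force: 29.7
```

```bash
python3 s.py
```

```text
[597.52499596 202.4786635  145.85548325] tool x 90.73039075803523 cam 1.9971870830714047 [ 2.30674205 -7.8161028   0.40660074] [-1.22936751 -0.47223141 -0.40429284] 12.389689293305343 29.70091313123703
```

>>> servo_tool([
  [[1,0,0,0,0,0,-0.7],[1,0,0,0,0,0,-0.8],[1,0,0,0,0,0,-0.8],[1,0,0,0,0,0,0],[1,0,0,0,0,0,0]],
])

```text
t: 18.77
ee_pos: [597.3, 202.7, 145.9]
orientation: [2.419, 2.003, -0.001]
ft_force: [0.8, -6.4, 0.2]
width: 11.5
grasp_force: 30.0
```

```bash
python3 s.py
```

```text
[597.31490801 202.74422783 145.85929871] tool x 79.24978681989279 cam 1.7968127442333917 [ 0.83774976 -6.37651165  0.22604035] [-0.85478556 -0.32039782 -0.09787589] 11.512656401942584 29.961243867874146
```

Cam backed off to about 1.80. Releasing, and going to the block with the tool turned +77 deg (same grasp line).

>>> servo_tool([
  [[0.4,0,0,0,0,0,0],[0,0,0,0,0,0,0],[-1,0,0,0.4,0,0,0],[-1,0,0,0.6,0,0,0],[-1,0,0,0.6,0,0,0.5]],
])

```text
t: 19.18
ee_pos: [596.4, 203.8, 209.7]
orientation: [-2.374, -2.056, 0.003]
ft_force: [0.8, 0.7, -0.2]
width: 41.7
grasp_force: 0.0
```

>>> servo_tool([
  [[-1,-0.2,0.08,0,0,0,1],[-1,-0.2,0.08,0,0,0,1],[-1,-0.2,0.08,0,0,0,1],[-1,-0.2,0.08,0,0,0,1],[-1,-0.2,0.08,0,0,0,1]],
])

```text
t: 19.6
ee_pos: [556.5, 220.1, 210.0]
orientation: [-1.868, -2.526, -0.0]
ft_force: [0.1, 0.3, -0.1]
width: 75.1
grasp_force: 0.0
```

>>> servo_tool([
  [[-1,-0.2,0.08,0,0,0,1],[-1,-0.2,0.08,0,0,0,1],[-1,-0.2,0.08,0,0,0,1],[-1,-0.2,0.08,0,0,0,1],[-1,0,0.08,0,0,0,1]],
])

```text
t: 20.02
ee_pos: [523.4, 236.0, 209.7]
orientation: [-1.276, -2.869, 0.001]
ft_force: [-0.0, -0.3, -0.4]
width: 88.2
grasp_force: 0.0
```

>>> servo_tool([
  [[-1,0,0,0,0,0,1],[-1,0,0,0,0,0,1],[-1,0,0,0,0,0,1],[-1,0,0,0,0,0,1],[-1,0,0,0,0,0,0.9]],
])

```text
t: 20.43
ee_pos: [524.9, 236.0, 209.9]
orientation: [-0.638, -3.076, -0.0]
ft_force: [-0.8, -0.6, 0.5]
width: 87.9
grasp_force: 0.0
```

```bash
python3 s.py
```

```text
[524.85394666 236.02230569 209.88263733] tool x 156.54608928662051 cam 3.145887721895205 [-0.82150268 -0.56726193  0.45937796] [ 0.00336312 -0.17837146 -0.01247078] 87.85276335507993 0.0
```

>>> servo_tool([
  [[-1,0,0.01,-0.7,0,0,-0.04],[-1,0,0,-0.7,0,0,0],[-1,0,0,-0.7,0,0,0],[-1,0,0,-0.55,0,0,0],[-1,0,0,0,0,0,0]],
])

```text
t: 20.85
ee_pos: [522.6, 235.4, 100.0]
orientation: [-0.65, -3.068, 0.006]
ft_force: [-1.1, -0.7, -0.4]
width: 87.8
grasp_force: 0.0
```

>>> servo_tool([
  [[0.2,0,0,0,0,0,0],[1,0,0,0,0,0,0],[1,0,0,0,0,0,0],[1,0,0,0,0,0,0],[1,0,0,0,0,0,0]],
])

```text
t: 21.27
ee_pos: [525.7, 236.3, 105.2]
orientation: [0.651, 3.072, 0.002]
ft_force: [0.2, -0.7, 0.2]
width: 57.7
grasp_force: 0.0
```

>>> servo_tool([
  [[1,0,0,0,0,0,0],[1,0,0,0,0,0,0],[1,0,0,0,0,0,0],[1,0,0,0,0,0,0]],
])

```text
t: 21.6
ee_pos: [525.2, 236.0, 104.7]
orientation: [0.651, 3.073, 0.0]
ft_force: [-1.4, -2.8, 7.0]
width: 50.0
grasp_force: 29.9
```

```bash
python3 s.py
```

```text
[525.21932038 235.95692022 104.72477325] tool x 156.0700433527452 cam 3.137579152958349 [-1.40381854 -2.75162222  7.02743618] [-0.42435893  0.11729331 -0.08997523] 49.965228514102954 29.863792061805725
```

Gripped and squared. Feeling the key sideways: +2.5 mm along jig y.

>>> servo_tool([
  [[1,0.02,0.045,0,0,0,0],[1,0,0,0,0,0,0],[1,0,0,0,0,0,0]],
])

```text
t: 21.85
ee_pos: [525.9, 237.5, 104.7]
orientation: [0.651, 3.073, -0.0]
ft_force: [-1.5, -3.3, 8.4]
width: 49.6
grasp_force: 29.8
```

>>> servo_tool([
  [[1,0.015,0.035,0,0,0,0],[1,0,0,0,0,0,0],[1,0,0,0,0,0,0]],
])

```text
t: 22.1
ee_pos: [526.1, 238.1, 104.7]
orientation: [-0.65, -3.073, 0.003]
ft_force: [-1.9, -9.7, 10.4]
width: 49.9
grasp_force: 29.8
```

```bash
python3 s.py
```

```text
[526.12830766 238.0615926  104.7355956 ] tool x 156.13156608035845 cam 3.1386529271200083 [-1.94783332 -9.7100021  10.38123234] [-1.29108585  0.2453424   0.23646877] 49.8983457780326 29.788873493671417
```

Key contact at y = +2.5 matches my refined jig line. Recentring with a slight +y bias, then pushing toward the stop.

>>> servo_tool([
  [[1,-0.026,-0.06,0.01,0,0,0],[1,0,0,0,0,0,0],[1,-0.046,0.02,0,0,0,0],[1,0,0,0,0,0,0],[1,0,0,0,0,0,0]],
])

```text
t: 22.52
ee_pos: [524.9, 237.5, 104.8]
orientation: [0.649, 3.071, 0.001]
ft_force: [2.8, -4.3, 2.2]
width: 49.9
grasp_force: 30.0
```

```bash
python3 s.py
```

```text
[524.85479397 237.54081523 104.76158677] tool x 156.12860546671774 cam 3.1386012546640987 [ 2.82644538 -4.308872    2.24942622] [-0.8167658  -0.66261427  0.23546976] 49.8683854975774 29.975508749485016
```

>>> servo_tool([
  [[1,-0.012,-0.03,0,0,0,0],[1,0,0,0,0,0,0],[1,-0.04,0.017,0,0,0,0],[1,0,0,0,0,0,0],[1,0,0,0,0,0,0]],
])

```text
t: 22.93
ee_pos: [524.4, 237.1, 105.0]
orientation: [0.648, 3.068, 0.004]
ft_force: [11.2, -6.5, -1.9]
width: 49.8
grasp_force: 30.0
```

```bash
python3 s.py
```

```text
[524.40161659 237.14733257 104.98608926] tool x 156.13218832779816 cam 3.1386637873865935 [11.18264105 -6.54908996 -1.86604312] [-1.03589126 -1.81241903  0.23412295] 49.75199647921046 29.97544527053833
```

Home against the stop (13 N), y about +1.2 mm. Releasing and going back to the handle.

>>> servo_tool([
  [[1,0,0,-0.01,0,0,0],[-1,0,0,0,0,0,0],[-1,0,0,0,0,0,0],[-1,0,0,0,0,0,0],[-1,0,0,0,0,0,0]],
])

```text
t: 23.35
ee_pos: [520.8, 237.2, 103.6]
orientation: [-0.651, -3.072, 0.001]
ft_force: [0.7, -0.1, -0.6]
width: 72.9
grasp_force: 0.0
```

>>> servo_tool([
  [[-1,0,0,0.4,0,0,0],[-1,0,0,0.8,0,0,0],[-1,0,0,0.8,0,0,0],[-1,0,0,0.7,0,0,-0.5],[-1,0.1,-0.05,0,0,0,-1]],
])

```text
t: 23.77
ee_pos: [527.0, 236.5, 217.0]
orientation: [0.851, 3.018, 0.008]
ft_force: [0.2, 1.5, 0.8]
width: 87.9
grasp_force: 0.0
```

>>> servo_tool([
  [[-1,0.2,-0.09,0,0,0,-1],[-1,0.2,-0.09,0,0,0,-1],[-1,0.2,-0.09,0,0,0,-1],[-1,0.2,-0.09,0,0,0,-1],[-1,0.2,-0.09,0,0,0,-1]],
])

```text
t: 24.18
ee_pos: [565.3, 217.1, 211.6]
orientation: [-1.49, -2.765, 0.001]
ft_force: [0.5, -0.9, 1.0]
width: 87.4
grasp_force: 0.0
```

>>> servo_tool([
  [[-1,0.2,-0.09,0,0,0,-1],[-1,0.2,-0.09,0,0,0,-1],[-1,0.2,-0.09,0,0,0,-1],[-1,0.1,-0.09,0,0,0,-1],[-1,0,0,0,0,0,-1]],
])

```text
t: 24.6
ee_pos: [593.8, 202.3, 211.6]
orientation: [-2.055, -2.376, 0.0]
ft_force: [1.0, 0.1, 0.3]
width: 87.8
grasp_force: 0.0
```

>>> servo_tool([
  [[-1,0,0,0,0,0,-1],[-1,0,0,0,0,0,-1],[-1,0,0,0,0,0,-0.9],[-1,0,0,0,0,0,0],[-1,0,0,0,0,0,0]],
])

```text
t: 25.02
ee_pos: [593.1, 202.8, 211.6]
orientation: [-2.33, -2.106, 0.001]
ft_force: [0.3, -1.0, 0.1]
width: 88.4
grasp_force: 0.0
```

```bash
python3 s.py
```

```text
[593.07166874 202.84117989 211.63142494] tool x 84.22281268972506 cam 1.8836084194488198 [ 0.29450925 -0.97253449  0.09865815] [-0.06468554  0.00144042  0.01450211] 88.42948993919491 0.0
```

>>> servo_tool([
  [[-1,0.1,0.01,-0.4,0,0,-0.98],[-1,0,0,-0.5,0,0,0],[-1,0,0,-0.5,0,0,0],[0,0,0,-0.24,0,0,0],[0.4,0,0,0,0,0,0]],
])

```text
t: 25.43
ee_pos: [595.9, 202.8, 143.8]
orientation: [-2.418, -2.003, 0.007]
ft_force: [-0.0, 0.0, -0.7]
width: 77.8
grasp_force: 0.0
```

>>> servo_tool([
  [[0.6,0,0,0,0,0,0],[0.6,0,0,0,0,0,0],[0.6,0,0,0,0,0,0],[0.6,0,0,0,0,0,0],[0.6,0,0,0,0,0,0]],
])

```text
t: 25.85
ee_pos: [597.9, 203.3, 147.2]
orientation: [2.42, 2.002, 0.002]
ft_force: [-0.7, 0.4, 0.2]
width: 44.4
grasp_force: 0.0
```

```bash
python3 s.py
```

```text
[597.86728715 203.25150692 147.17930294] tool x 79.18449724797821 cam 1.7956732262362647 [-0.74495842  0.3843866   0.17427714] [-0.00273106 -0.11702598 -0.00942816] 44.413426296772194 0.0
```

>>> servo_tool([
  [[1,0,0,0,0,0,0],[1,0,0,0,0,0,0],[1,0,0,0,0,0,0],[1,0,0,0,0,0,0],[1,0,0,0,0,0,0]],
])

```text
t: 26.27
ee_pos: [597.5, 203.1, 146.3]
orientation: [2.421, 2.002, 0.0]
ft_force: [0.7, -0.5, 1.0]
width: 11.8
grasp_force: 30.1
```

>>> servo_tool([
  [[1,0,0,0,0,0,0],[1,0,0,0,0,0,0.7],[1,0,0,0,0,0,0.8],[1,0,0,0,0,0,0.7],[1,0,0,0,0,0,0]],
])

```text
t: 26.68
ee_pos: [597.6, 203.1, 146.3]
orientation: [2.216, 2.227, 0.0]
ft_force: [0.6, -0.6, -0.2]
width: 12.1
grasp_force: 30.0
```

```bash
python3 s.py
```

```text
[597.58161766 203.09578007 146.25494687] tool x 90.2997513762603 cam 1.9896710079706794 [ 0.57823072 -0.55649957 -0.16486971] [-0.10516031 -0.15205348  0.08074476] 12.085814376561475 30.00562012195587
```

>>> servo_tool([
  [[1,0,0,0,0,0,0.7],[1,0,0,0,0,0,0],[1,0,0,0,0,0,0]],
])

```text
t: 26.93
ee_pos: [597.6, 203.1, 146.3]
orientation: [2.152, 2.289, 0.0]
ft_force: [1.7, 0.4, -0.4]
width: 11.9
grasp_force: 30.0
```

```bash
python3 s.py
```

```text
[597.61441145 203.11012068 146.27083493] tool x 93.53584853355342 cam 2.046151558279873 [ 1.66345557  0.40069056 -0.44007327] [-0.09279003 -0.2477815   0.08047103] 11.94260496419394 30.00583291053772
```

>>> servo_tool([
  [[1,0,0,0,0,0,0.7],[1,0,0,0,0,0,0],[1,0,0,0,0,0,0]],
])

```text
t: 27.18
ee_pos: [597.7, 203.1, 146.3]
orientation: [2.082, 2.352, 0.001]
ft_force: [1.8, -0.3, -1.3]
width: 11.5
grasp_force: 30.0
```

```bash
python3 s.py
```

```text
[597.69268439 203.07590702 146.28879071] tool x 96.9839072078059 cam 2.1063315349475293 [ 1.81043954 -0.32568567 -1.34757385] [-0.07650164 -0.41042922 -0.15153047] 11.45608491460067 29.99937504529953
```

Past the previous sticking point, with the bar square in the pads. Now about 0.11 rad more to clamp.

>>> servo_tool([
  [[1,0,0,0,0,0,0.6],[1,0,0,0,0,0,0],[1,0,0,0,0,0,0]],
])

```text
t: 27.43
ee_pos: [597.8, 203.1, 146.3]
orientation: [2.02, 2.406, 0.001]
ft_force: [2.7, -0.6, -2.0]
width: 12.4
grasp_force: 30.9
```

```bash
python3 s.py
```

```text
[597.76756792 203.12201943 146.28640038] tool x 99.95228464774128 cam 2.158139494716322 [ 2.7307281  -0.63395632 -2.00461528] [-0.12379066 -0.53573333 -0.71554223] 12.366439239228963 30.871586501598358
```

>>> servo_tool([
  [[1,0,0,0,0,0,0.6],[1,0,0,0,0,0,0],[1,0,0,0,0,0,0]],
])

```text
t: 27.68
ee_pos: [597.8, 202.9, 146.3]
orientation: [1.956, 2.458, 0.0]
ft_force: [3.6, -3.2, -2.7]
width: 12.9
grasp_force: 31.8
```

```bash
python3 s.py
```

```text
[597.76704548 202.85474827 146.27662644] tool x 102.98198435872003 cam 2.2110177300196217 [ 3.57043639 -3.16993538 -2.66282525] [-0.54906618 -0.77640993 -0.70905504] 12.857259175360717 31.796723124571145
```

Clamped (0.7 N m). Relieving the grip, opening and withdrawing.

>>> servo_tool([
  [[1,0,0,0,0,0,-0.4],[1,0,0,0,0,0,0],[0.6,0,0,0,0,0,0],[0.2,0,0,0,0,0,0],[-0.5,0,0,0,0,0,0]],
])

```text
t: 28.1
ee_pos: [596.9, 203.3, 146.2]
orientation: [-1.994, -2.427, 0.001]
ft_force: [0.7, -0.2, -0.3]
width: 27.2
grasp_force: 0.0
```

>>> servo_tool([
  [[-1,0,0,0.3,0,0,0],[-1,0,0,0.6,0,0,0],[-1,0,0,0.7,0,0,0],[-1,0,0,0.5,0,0,0],[-1,-0.3,-0.9,0,0,0,0]],
])

```text
t: 28.52
ee_pos: [589.5, 171.6, 236.3]
orientation: [1.986, 2.426, 0.016]
ft_force: [1.5, -0.7, 1.2]
width: 60.7
grasp_force: 0.0
```

>>> servo_tool([
  [[-1,-0.3,-0.9,0,0,0,0],[-1,-0.3,-0.9,0,0,0,0],[-1,-0.3,-0.9,0,0,0,0],[-1,-0.3,-0.9,0,0,0,0],[-1,0,0,0,0,0,0]],
])

```text
t: 28.93
ee_pos: [534.9, 18.8, 230.9]
orientation: [-1.998, -2.423, 0.003]
ft_force: [-1.0, 0.1, 0.4]
width: 87.3
grasp_force: 0.0
```

Run:
```python
from h import *
a=shot('top','pics/top6.png');b=shot('side','pics/side6.png')
o=np.hstack([cv2.resize(x[v:v+75,u:u+w],None,fx=7,fy=7,interpolation=cv2.INTER_CUBIC) for x,u,v,w in((a,160,140,50),(b,202,220,64))])
cv2.imwrite('pics/c8.png',np.clip(o*1.7,0,255).astype(np.uint8))
th=np.radians(-23.7);ux=np.array([np.cos(th),np.sin(th)]);uy=np.array([-ux[1],ux[0]]);J=np.array([540.2,227.7])
W=lambda x,y:J+x*ux+y*uy
loc=lambda P:np.round([(np.array(P)-J)@ux,(np.array(P)-J)@uy],1)
for f in('side3','side5','side6','top3','top5','top6'):
    n=f[:-1];im=cv2.imread(f'pics/{f}.png');x=-15 if f[-1]=='3' else -20
    P,a,r=edge(n,im,W(x-45,25),W(x+45,25),14,span=7);print(f,loc(P),'yaw',round((a+23.7+45)%90-45,1),'res',round(r,2))
```

```text
side3 [-15.7  25.5] yaw -0.1 res 0.41
side5 [-19.2  23.1] yaw -2.7 res 0.58
side6 [-29.6  27. ] yaw -1.4 res 0.27
top3 [-5.7 30. ] yaw 0.1 res 0.46
top5 [-21.7  28.7] yaw -1.3 res 0.88
top6 [-13.8  29.7] yaw -0.2 res 0.67
```

View pics/c8.png

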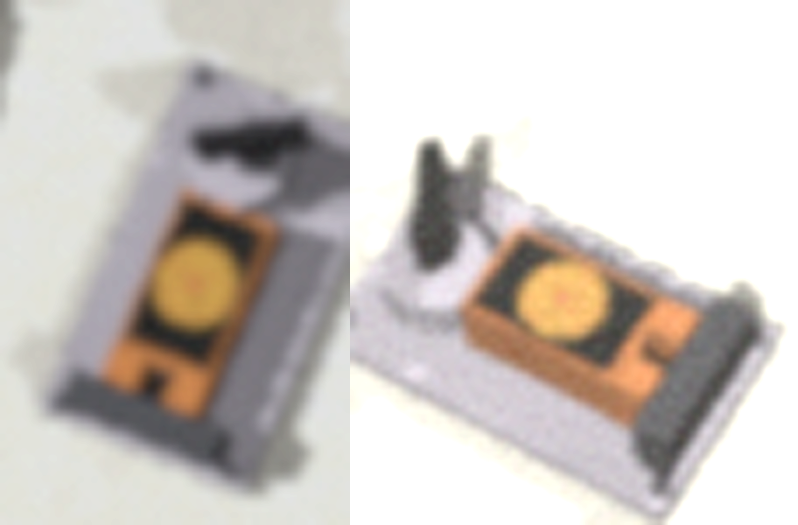

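The block is flush on the stop, square to within about 1 deg and near the centre line. The lobe is clamped and the gripper is clear. Handing in.

```bash
python3 -c "
from workcell import close_job
print(close_job())"
```

```text
the job is handed in; nothing more can be done
None
```

I handed the job in with the block set over the key and home against the stop, and the cam clamped on it at about 2.16 rad; the gripper was clear, and I saw no contact with the hammer, bowl or phone. The first clamp pulled the block slightly crooked, so I backed the cam off, reseated the block and clamped again. The hand-in returned no verdict.

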